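Shut up the carver's tool box

TASK

Shut up the red lacquer tool box before printing starts: push both of its drawers fully home and swing its lid over and press it down flat on the box. Use closed fingertips and only push from the outside - no pinching, fingers out of the drawers and off the inside of the lid - and do it gently, so that neither lid nor drawers bang and the box stays where it stands. Leave everything else on the table alone and take the hand away at the end.

Things in the scene. Friction and masses are not known exactly. Their poses are not given: they have to be found in the camera images.
- toolbox: Red lacquer tool box, 180 mm deep (its x), 280 wide (its y), 80 high to the rim, about 3 kg, loose on the table: a hard shove (over about 12 N) slides it. Origin: centre of its underside. Its front (-x), with two drawers side by side at the bottom, faces roughly to the robot's left (world +y); the lid is hinged along its back (+x) rim.
- hinge_pin (a point): Point on the box: middle of the lid's hinge axis, on the brass pins at the back rim, 90 mm to the box's +x of its origin and 80 mm above its underside. The axis runs along the box's y.
- lid (a joint): Lid angle, rad: 0 shut (flat, reaching from the hinge to the box's -x), 1.571 upright, 1.9 leaning back; starts at 1.4 to 1.8. The lid is a flat red board, 183 mm from hinge axis to free edge, 284 wide, 10 thick; its outer face is 10 mm outside the plane through the axis (shut: top 90 mm above the table). Stiff pins: it stays at any angle; about 3 N at 145 mm from the hinge moves it.
- lid_edge (a point): Middle of the lid's free edge, on its outer face (183 mm from the hinge axis).
- lid_lining: Inside of the lid: pale paper lining with a dark raised frame 6 mm deep, and a dark border out to the lid's edges. Not to be touched. Origin on the hinge axis.
- left_drawer (a joint): How far the left drawer (the one on the box's +y side) stands out, in m: 0 home, its front flush with the box's front; up to 0.075. Starts 0.02 to 0.06 out; slides along the box's x with about 2 N and stays where it is left; a hard stop at 0.
- left_drawer_face (a point): Centre of the outer face of the left drawer's front, 24 mm above the table and 67 mm to the box's +y of its middle. The front is a red board 124 mm wide, 31 high (8.5 to 39.5 mm above the table), 9 thick, with a finger notch 38 mm wide and 10 deep in the middle of its top edge; no knob.
- left_tray: Wooden tray behind the left drawer's front, holding small gouges; 116 mm wide, 150 mm long. Not to be touched. Origin: middle of the lower edge of the drawer front's outer face.
- right_drawer (a joint): How far the right drawer (the one on the box's -y side) stands out; as the left one.
- right_drawer_face (a point): Centre of the outer face of the right drawer's front, 24 mm above the table and 67 mm to the box's -y of its middle; same size as the left one.
- right_tray: Wooden tray behind the right drawer's front; as the left one.
- pebble: Bystander: grey soapstone burnishing pebble, 46 mm across, 23 mm high, on the table in front of the drawers. Origin: centre of its underside.
- baren: Bystander: baren, a disc 128 mm across and 14 mm thick in bamboo leaf with a strap handle to 37 mm high. Origin: centre of its underside.
- canister: Bystander: squat dull silver tin canister, 78 mm across, 58 mm high, on the table behind the box's back. Origin: centre of its underside.
- tray: Bystander: dark persimmon wood tray, 110 x 150 x 22 mm. Origin: centre of its underside.
- woodblock: Bystander: cherry printing block, 210 x 140 x 22 mm, lying flat. Origin: centre of its underside.
- brush: Bystander: flat printing brush, 117 mm long, 50 mm wide, 14 mm thick, lying on the printing block. Origin: underside, 60 mm from the handle's end.
- mallet: Bystander: small wooden mallet lying on the table behind the box; head 46 x 82 x 44 mm, handle 160 mm. Origin: centre of the head's underside, handle to its -x.

How it is judged:
At the end, for the whole second after the job is handed in: Lid flat on the box (within 0.03 rad, about 5 mm at its free edge), both drawers home (within 4 mm of flush), the box at rest, level and within 25 mm of where it stood, every bystander within 20 mm of where it lay (value of joint lid below 0.03 rad and value of joint each of left_drawer, right_drawer below 0.004 m and distance of toolbox from where it was at the start of the episode below 0.025 m and angle between toolbox's own z axis and vertical below 0.03 rad and linear speed of toolbox below 0.01 m/s and distance of each of baren, pebble, canister, tray, woodblock, brush, mallet from where it was at the start of the episode below 0.02 m); the robot touches nothing.
It fails at once if the tool box is shoved more than 25 mm, lifted or tipped (distance of toolbox from where it was at the start of the episode above 0.025 m or distance of hinge_pin from where it was at the start of the episode above 0.03 m or angle between toolbox's own z axis and vertical above 0.08 rad).
It fails at once if the robot reaches inside (pinches or pulls): it touches the inside of the lid or a drawer's tray (contact force between any of the fingers, the arm and lid_lining above 1 N or contact force between any of the fingers, the arm and left_tray above 1 N or contact force between any of the fingers, the arm and right_tray above 1 N).
It fails at once if the lid is let bang: over 2 rad/s in the last 0.25 rad (value of joint lid below 0.25 rad and velocity of joint lid below -2 rad/s).
It fails at once if a drawer is banged home: over 0.35 m/s in the last 8 mm ((value of joint left_drawer below 0.008 m and velocity of joint left_drawer below -0.35 m/s) or (value of joint right_drawer below 0.008 m and velocity of joint right_drawer below -0.35 m/s)).
It fails at once if a bystander is carried, lifted or pushed more than 20 mm (distance of any of baren, pebble, canister, tray, woodblock, brush, mallet from where it was at the start of the episode above 0.02 m).
It also fails if it takes over 61 s, if anything falls off the work surface, if the arm or the gripper's body presses on something with over 40 N, if the wrist force passes 120 N, or if a joint passes its speed limit or range.

ROBOT

A 6-joint arm with a two-finger parallel gripper is mounted at the origin on the work surface. World frame = base frame: x ahead of the robot, y to its left, z up, the work surface at z = 0. Lengths are in m, angles in rad, forces in N, time in s.
With the tool pointing down it reaches from about 0.325 to 0.875 m from the base axis. Payload 4.4 kg.
Tool frame: the origin (TCP) lies at the very end of the fingers, on their centre line; the grasp point (between the pads) lies manip.grip_depth behind it (manip.grip_depth is the distance from the TCP to the grasp point, in m); z points along the fingers, y is the line along which they close (so a half turn about z gives the same grasp; the last joint's range is limited). The gripper opens to 85 mm and grips with 20 to 120 N. Pads are 22 mm wide; open, the fingers measure 114 mm over their backs; the gripper's body (76 mm by 85 mm) begins 54 mm behind the grasp point. The pads swing forward as they close: fully open they stand 13 mm farther back than shut.
Start: joints at [-1.373, 0.207, 1.542, -0, 1.393, -0.15], TCP at [0.197, -0.54, 0.231] pointing down, gripper open.
Joint ranges: [-2.73, 2.73], [-0.86, 2.22], [0.23, 2.46], [-1.11, 4.25], [0.08, 2.63], [-2.82, 2.82]. Speed limits (rad/s): [2.79, 2.79, 3.14, 3.14, 3.14, 3.14].

INTERFACE

Orientations are given as a unit quaternion [x, y, z, w].
In Python, from rig import manip gives the robot as it stands.
- The arm moves only by the tool servo_tool, never from a script. Its argument "rows" is one flat list of numbers, 4 for each row, row after row: the shift along the world's x, y, z in m, then the turn about the world's z in rad. In form: [dx, dy, dz, spin, dx, dy, dz, spin, ...]. A call has exactly 8 rows; each row shifts and turns the commanded pose from where the row before left it; what a row does not reach is not made up. A row lasts 1/8 s, in which the tool goes at most 62.5 mm and 10.7 degrees, less where a joint would pass 70% of its speed; a pose out of reach is approached as far as the arm can. A call is refused whole if a number of a shift passes 0.0625 or a number of a turn 0.188, either way. A call with a gripper value outside its range is refused whole. "claw" is the closure, from 0 (fully open) to 1 (shut), set as the call begins (left out, the last holds). The fingers move at their own pace and stop on an object; "newtons" is the grip in N (left out, the last holds). Time passes only in rows, so rows that do not move let the fingers close, or fill a call up. It gives the time, the measured TCP pose, the force, the opening and the grip force at its end, in the units of the state.
- manip.sense(): the state, without advancing time (a new reading comes with each control period).
- manip.grab_frame(name): name is "scene" or "top"; returns the picture (420x560x3 uint8, red, green, blue); there is no depth.
- manip.camera_model(name): a dict with "fx", "fy", "cx", "cy" (pixels), "extrinsics" (4x4, takes a point from world to camera coordinates). Camera axes: x right, y down, z forward; pixel columns grow to the right and rows downward; lengths in m; the calibration is good to about 2 mm. A picture is of the moment at which its call begins. camera_model takes no time and is no camera call.
- manip.finish_job(): hands the job in; it is judged then, once.
The state is a dict: "time_s": time; "q": joint angles; "joint_velocities": joint speeds; "effort": joint torques, N m; "ee_pos": TCP position; "orientation": TCP orientation; "wrist_force": force on the tool from outside, world axes, zero at the start; "wrist_torque": the same for the moment, N m; "opening": opening from 0.0 (shut) to 1.0 (fully open); "gripper_force": force on a finger pad.
Only numpy, scipy, OpenCV 4.12 (cv2) and the standard library are available. Lean on these libraries where they do the work, as an engineer would, in place of code of your own. Each camera call takes 0.05 s, during which the arm holds its last target. There are 200 camera calls.

## Working session

There is one attempt and no reset: what is moved stays moved. The work goes in short steps, Python scripts to look and compute and a tool call to move; the robot and the scene stay as the last step left them, time stands still between calls to the robot, and variables do not carry over. Pictures are saved under pics/ and viewed, at most 10 in all, crops included, and the job is handed in when it is done.

Besides the shell and the picture viewer there is one more tool, called by a JSON object that holds its "name" and its "arguments", one argument or row to a line. servo_tool: Moves the arm, as the interface text tells. Its arguments: {"type":"object","properties":{"rows":{"type":"array"},"claw":{"type":"number"},"newtons":{"type":"number"}},"required":["rows"]}

```bash
ls; mkdir -p pics
python3 - <<'E'
from rig import manip
import cv2
for n in("scene","top"):
    im=manip.grab_frame(n); cv2.imwrite(f"pics/{n}0.png",im[:,:,::-1])
    c=manip.camera_model(n); print(n,c)
print(manip.grip_depth, manip.sense())
E
```

```text
pics
scene {'fx': 400.6010370721641, 'fy': 400.6010370721641, 'cx': 281.91280502376145, 'cy': 211.8244828594296, 'extrinsics': array([[ 0.68528427,  0.72825413, -0.005602  , -0.40598307],
       [ 0.48050023, -0.45790241, -0.7479605 , -0.18415055],
       [-0.54727049,  0.50987381, -0.6637196 ,  1.45754956],
       [ 0.        ,  0.        ,  0.        ,  1.        ]])}
top {'fx': 464.19548600915283, 'fy': 464.19548600915283, 'cx': 278.1702683476969, 'cy': 205.70006231145518, 'extrinsics': array([[-0.01080848, -0.99977699,  0.01814232,  0.02558504],
       [-0.99777506,  0.0095896 , -0.06597701,  0.55719833],
       [ 0.06578832, -0.01881506, -0.9976562 ,  1.08123056],
       [ 0.        ,  0.        ,  0.        ,  1.        ]])}
0.0187 {'time_s': 0.1, 'q': array([-1.37248603e+00,  2.07377588e-01,  1.54283439e+00,  1.06459062e-05,
        1.39350431e+00, -1.50501649e-01]), 'joint_velocities': array([-2.26711474e-04, -1.21787732e-03, -4.17486769e-03,  2.39620409e-05,
       -4.19909235e-05,  1.10056699e-04]), 'effort': array([-7.37477712e-04, -3.84099555e+01, -2.92549539e+01, -2.14381921e-04,
        4.88623395e-03,  1.91602305e-05]), 'ee_pos': array([ 0.19637756, -0.53968725,  0.23020653]), 'orientation': array([ 9.84829399e-01,  1.73522123e-01, -2.01425272e-05, -1.06163668e-03]), 'wrist_force': array([ 0.37722216, -0.51482038,  0.16990144]), 'wrist_torque': array([ 0.0367317 ,  0.01010973, -0.0127527 ]), 'gripper_force': 0.0, 'opening': 1.0025448692761192}
```

View pics/scene0.png

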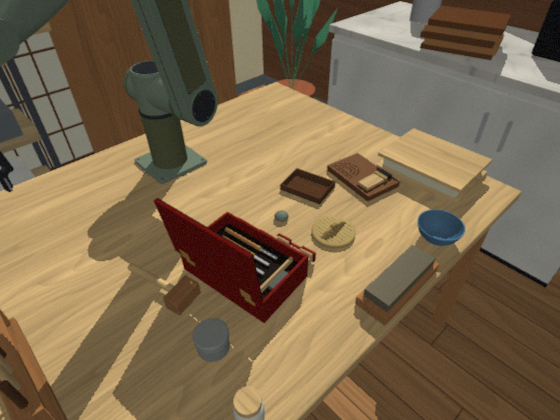

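View pics/top0.png

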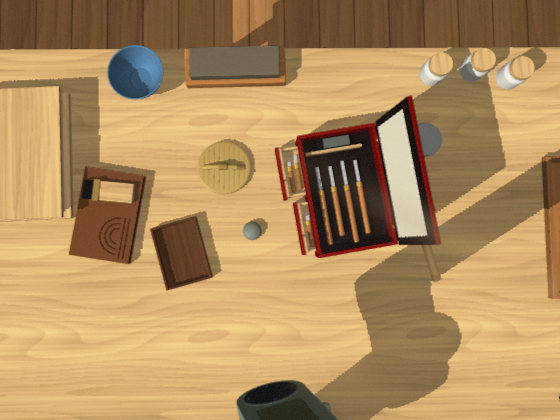

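The scene view shows the box with its lid near upright. The top view shows the box rim at about (298-395, 125-255), two drawers out on the left at (288,173) and (304,228), the lid at (380-438, 98-243), the pebble at (252,231) and the baren at (224,167). I'll enlarge the box area.

Run:
```python
import cv2
im=cv2.imread("pics/top0.png")[90:265,265:450]
im=cv2.resize(im,None,fx=4,fy=3.4,interpolation=cv2.INTER_CUBIC) if 0 else cv2.resize(im,None,fx=3.4,fy=3.4,interpolation=cv2.INTER_CUBIC)
cv2.imwrite("pics/topc.png",im)
im=cv2.imread("pics/scene0.png")[190:365,130:330]
cv2.imwrite("pics/scenec.png",cv2.resize(im,None,fx=3.4,fy=3.4,interpolation=cv2.INTER_CUBIC))
```

```text
(no output)
```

View pics/topc.png

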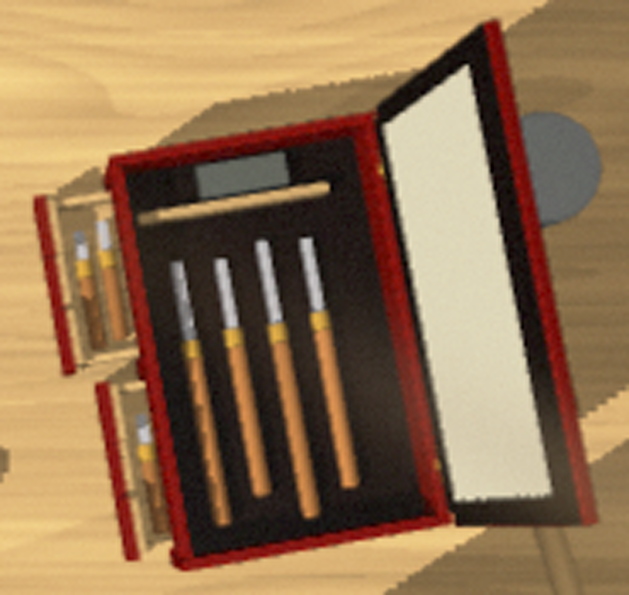

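View pics/scenec.png

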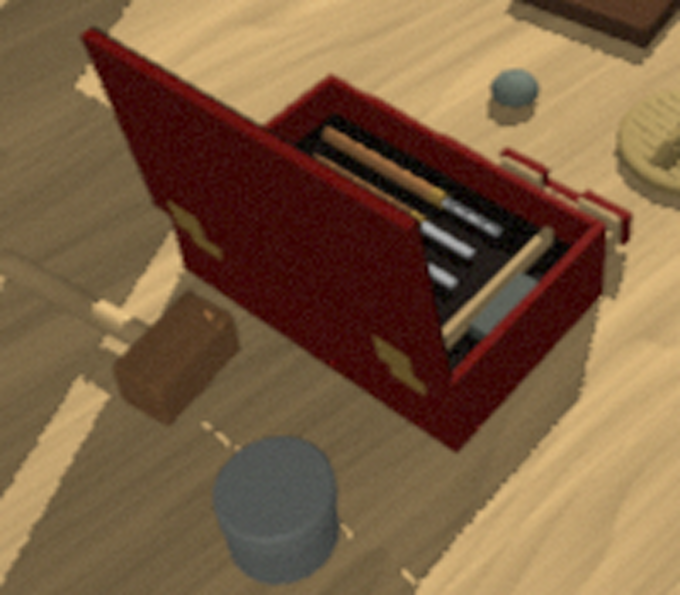

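The crops show the rim corners, the lid's outer free edge and the drawers' front top edges clearly. I'll fit the box pose, lid angle and drawer openings to them.

```bash
cat > h.py <<'E'
import numpy as np
from scipy.optimize import least_squares
from rig import manip
C={n:manip.camera_model(n) for n in("scene","top")}
def proj(n,P):
    c=C[n];p=c["extrinsics"]@np.append(P,1);return np.array([c["fx"]*p[0]/p[2]+c["cx"],c["fy"]*p[1]/p[2]+c["cy"]])
def unproj(n,uv,z):
    c=C[n];E=c["extrinsics"];R=E[:3,:3];o=-R.T@E[:3,3];d=R.T@np.array([(uv[0]-c["cx"])/c["fx"],(uv[1]-c["cy"])/c["fy"],1]);return o+d*(z-o[2])/d[2]
def W(p,P):
    c,s=np.cos(p[2]),np.sin(p[2]);return np.array([p[0]+c*P[0]-s*P[1],p[1]+s*P[0]+c*P[1],P[2]])
def lidpt(th,r,y,h=.010):
    return [.09-r*np.cos(th)+h*np.sin(th),y,.08+r*np.sin(th)+h*np.cos(th)]
E
python3 - <<'E'
from h import *
T=lambda u,v:((u+.5)/3.4-.5+265,(v+.5)/3.4-.5+90)
S=lambda u,v:((u+.5)/3.4-.5+130,(v+.5)/3.4-.5+190)
B=lambda x,y,z:(lambda p:[x,y,z])
obs=[("top",T(108,158),B(-.09,.14,.08)),("top",T(180,568),B(-.09,-.14,.08)),("top",T(375,116),B(.09,.14,.08)),("top",T(449,523),B(.09,-.14,.08)),
("scene",S(604,230),B(-.09,.14,.08)),("scene",S(332,77),B(-.09,-.14,.08)),
("top",T(499,22),lambda p:lidpt(p[3],.183,.142)),("top",T(596,523),lambda p:lidpt(p[3],.183,-.142)),
("scene",S(84,35),lambda p:lidpt(p[3],.183,-.142)),("scene",S(416,224),lambda p:lidpt(p[3],.183,.142)),
("top",T(36,198),lambda p:[-.09-p[4],.129,.0395]),("top",T(65,375),lambda p:[-.09-p[4],.005,.0395]),
("top",T(97,385),lambda p:[-.09-p[5],-.005,.0395]),("top",T(128,561),lambda p:[-.09-p[5],-.129,.0395])]
f=lambda p:np.concatenate([proj(n,W(p,g(p)))-uv for n,uv,g in obs])
r=least_squares(f,[.55,-.1,-1.5,1.6,.04,.03],loss="soft_l1")
p=r.x;print(p.round(4));print(f(p).reshape(-1,2).round(1).tolist());np.save("p.npy",p)
for n,q in dict(lface=[-.09-p[4],.067,.024],rface=[-.09-p[5],-.067,.024],hinge=[.09,0,.08],lidedge=lidpt(p[3],.183,0),cornL=[-.09,.14,.08],shutedge=[-.093,0,.09]).items():print(n,W(p,q).round(4))
print("pebble",unproj("top",(252,231),.012),"baren edge",unproj("top",(224,167),.01),"canister",unproj("top",(427,139),.058),"malletend",unproj("top",(436,278),.01),unproj("scene",(181,293),.04))
E
```

```text
[ 0.5886 -0.1332 -1.4092  1.6705  0.051   0.0313]
[[0.0, -0.8], [0.8, 1.3], [-0.5, -1.6], [0.8, 0.6], [0.9, -2.2], [-0.8, -1.8], [-0.9, -1.0], [-0.3, 0.6], [-1.1, -1.6], [-1.9, 0.5], [-0.4, -0.6], [0.2, -0.7], [-0.1, -0.8], [0.1, 0.2]]
lface [0.6321 0.0167 0.024 ]
rface [ 0.503  -0.0243  0.024 ]
hinge [ 0.6031 -0.2221  0.08  ]
lidedge [ 0.6077 -0.2499  0.2611]
cornL [ 0.7123 -0.0219  0.08  ]
shutedge [ 0.5737 -0.0415  0.09  ]
pebble [0.49832649 0.08247812 0.012     ] baren edge [0.65206713 0.14844413 0.01      ] canister [ 0.70642323 -0.3260486   0.058     ] malletend [ 0.38219571 -0.35348771  0.01      ] [ 0.5620952 -0.3057943  0.04     ]
```

The fit is consistent to about 1-2 px: yaw -1.409, lid 1.67 rad, drawers 51 and 31 mm out. The drawers come first, while the lid is up so the gripper body clears the rim. I'll close the fingers, raise, and cross over the lid.

{"name": "servo_tool", "arguments": {
  "rows": [0,0,0.0275,-0.047,0,0,0.0275,-0.047,0,0,0.0275,-0.047,0,0,0.0275,-0.046,0.025,0.037,0,0,0.025,0.037,0,0,0.025,0.037,0,0,0.025,0.037,0,0],
  "claw": 1,
  "newtons": 20
}}

```text
time_s: 1.1
ee_pos: [0.297, -0.3909, 0.3407]
orientation: [0.997, 0.081, -0.0, -0.001]
wrist_force: [0.5, -0.8, -0.5]
opening: 0.002
gripper_force: 0.0
```

{"name": "servo_tool", "arguments": {
  "rows": [0.025,0.037,0,0,0.025,0.037,0,0,0.025,0.037,0,0,0.025,0.037,0,0,0.025,0.037,0,0,0.025,0.037,0,0,0.025,0.037,0,0,0.025,0.037,0,0]
}}

```text
time_s: 2.1
ee_pos: [0.4969, -0.095, 0.3408]
orientation: [0.997, 0.081, -0.0, -0.0]
wrist_force: [0.2, -1.4, 0.6]
opening: -0.003
gripper_force: 0.0
```

{"name": "servo_tool", "arguments": {
  "rows": [0.0235,0.0375,0,0,0.0235,0.0375,0,0,0.0235,0.0375,0,0,0.0235,0.0375,0,0,0,0,-0.05,0,0,0,-0.05,0,0,0,-0.05,0,0,0,-0.05,0]
}}

```text
time_s: 3.1
ee_pos: [0.5899, 0.0538, 0.1392]
orientation: [0.997, 0.081, -0.0, -0.0]
wrist_force: [0.8, 0.4, -0.7]
opening: -0.0
gripper_force: 0.0
```

{"name": "servo_tool", "arguments": {
  "rows": [0,0,-0.035,0,0,0,-0.035,0,0,0,-0.025,0,0,0,-0.015,0,0,0,-0.01,0,0,0,0,0,0,0,0,0,0,0,0,0]
}}

```text
time_s: 4.1
ee_pos: [0.5914, 0.0536, 0.0224]
orientation: [0.997, 0.081, 0.001, 0.0]
wrist_force: [0.2, 0.9, 0.7]
opening: -0.003
gripper_force: 0.0
```

Run:
```python
from rig import manip
import cv2
s=manip.sense();print(s["ee_pos"],s["orientation"],s["wrist_force"])
im=manip.grab_frame("top")[90:265,210:410];im2=manip.grab_frame("scene")[150:325,150:350]
import numpy as np
cv2.imwrite("pics/a.png",cv2.resize(np.hstack([im,im2])[:,:,::-1],None,fx=2,fy=2,interpolation=cv2.INTER_CUBIC))
```

```text
[0.59143681 0.05356647 0.0224218 ] [9.96729675e-01 8.08007887e-02 1.08072400e-03 1.40721279e-04] [0.16546491 0.8560839  0.68139106]
```

View pics/a.png

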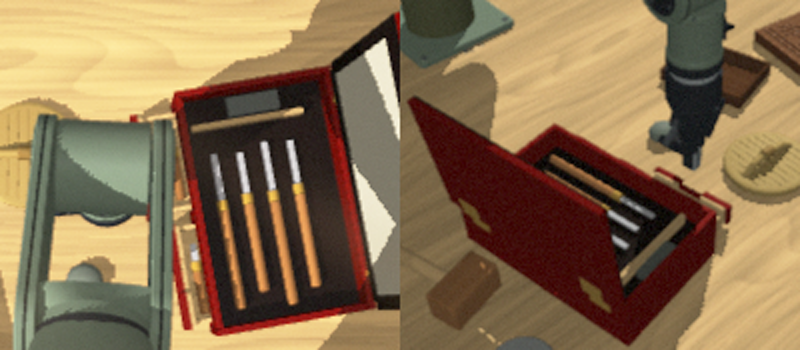

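The fingers stand in front of the left drawer, clear of the pebble and baren. Next I'll push along the box's +x.

{"name": "servo_tool", "arguments": {
  "rows": [0.0014,-0.0088,0,0,0.0014,-0.0088,0,0,0.0014,-0.0088,0,0,0.0014,-0.0088,0,0,0.0014,-0.0088,0,0,0.0014,-0.0088,0,0,0.0014,-0.0088,0,0,0.0014,-0.0088,0,0]
}}

```text
time_s: 5.2
ee_pos: [0.6013, -0.01, 0.0219]
orientation: [0.997, 0.081, -0.0, -0.006]
wrist_force: [-2.1, 24.8, 6.6]
opening: 0.003
gripper_force: 0.7
```

{"name": "servo_tool", "arguments": {
  "rows": [0.0002,-0.001,0,0,0.0002,-0.001,0,0,0.0002,-0.001,0,0,0.0002,-0.001,0,0,0,0,0,0,0,0,0,0,0,0,0,0,0,0,0,0]
}}

```text
time_s: 6.2
ee_pos: [0.6013, -0.0124, 0.0227]
orientation: [0.997, 0.081, -0.001, -0.006]
wrist_force: [-5.6, 27.0, 14.5]
opening: -0.006
gripper_force: 0.7
```

The force is higher than planned, so I'm backing off to look.

{"name": "servo_tool", "arguments": {
  "rows": [-0.001,0.006,0,0,-0.001,0.006,0,0,-0.002,0.012,0,0,-0.002,0.012,0,0,-0.002,0.012,0,0,-0.002,0.012,0,0,0,0,0,0,0,0,0,0]
}}

```text
time_s: 7.2
ee_pos: [0.5926, 0.0392, 0.0213]
orientation: [0.997, 0.081, 0.0, 0.0]
wrist_force: [-0.6, 0.2, 0.4]
opening: 0.0
gripper_force: 0.0
```

Run:
```python
from rig import manip
import cv2
s=manip.sense();print(s["ee_pos"],s["orientation"],s["wrist_force"])
im=manip.grab_frame("top")[100:265,270:410];im2=manip.grab_frame("scene")[200:365,150:310]
import numpy as np
cv2.imwrite("pics/b.png",cv2.resize(np.hstack([im,im2[:,60:]])[:,:,::-1],None,fx=3.3,fy=3.3,interpolation=cv2.INTER_CUBIC))
```

```text
[0.59261526 0.03919057 0.02133525] [9.96714941e-01 8.09894787e-02 9.63240561e-05 1.49753557e-04] [-0.62148298  0.15458389  0.44052144]
```

View pics/b.png

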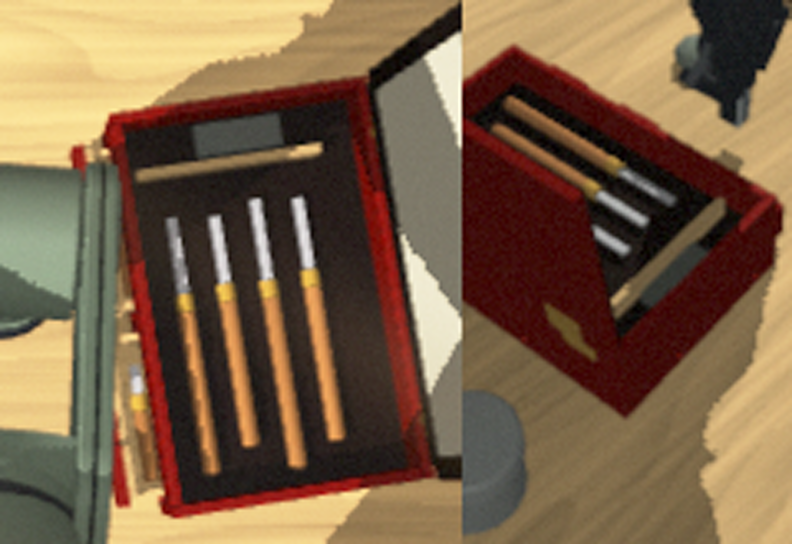

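The box slid about 5 px (roughly 10 mm) toward its back, and the left drawer still stands about 22 mm out. So the wide finger linkage, which lies along the closing line, hit the rim. I'll turn the tool 90° so its narrow side faces the box, and refit the box from picture b.

Run:
```python
from h import *
T=lambda u,v:((u+.5)/3.3-.5+270,(v+.5)/3.3-.5+100)
S=lambda u,v:((u-462+.5)/3.3-.5+210,(v+.5)/3.3-.5+200)
p0=np.load("p.npy")
obs=[("top",T(105,118),[-.09,.14,.08]),("top",T(168,515),[-.09,-.14,.08]),("top",T(367,77),[.09,.14,.08]),("top",T(436,476),[.09,-.14,.08]),("scene",S(782,205),[-.09,.14,.08]),("scene",S(517,46),[-.09,-.14,.08])]
f=lambda p:np.concatenate([proj(n,W(p,g))-uv for n,uv,g in obs])
r=least_squares(f,p0[:3],loss="soft_l1");p=r.x
print(p.round(4),(p-p0[:3]).round(4),f(p).reshape(-1,2).round(1).tolist())
g=lambda d:proj("top",W(p,[-.09-d[0],.129,.0395]))-T(77,150)
print("left",least_squares(g,[.02]).x)
g=lambda d:proj("top",W(p,[-.09-d[0],-.129,.0395]))-T(121,505)
print("right",least_squares(g,[.02]).x)
h0=W(p0,[.09,0,.08]);print("hinge shift",W(p,[.09,0,.08])-h0, manip.sense()["q"])
np.save("p1.npy",p)
```

```text
[ 0.5914 -0.1434 -1.4361] [ 0.0028 -0.0102 -0.0269] [[0.9, -2.7], [0.5, 0.2], [-0.2, -1.3], [-1.2, 0.2], [-0.6, -2.7], [-0.5, -1.3]]
left [0.0219215]
right [0.02841414]
hinge shift [ 0.00040993 -0.01052568  0.        ] [-8.00862975e-02  4.92895131e-01  1.64081002e+00 -1.97828211e-04
  1.00764139e+00  1.32937773e+00]
```

{"name": "servo_tool", "arguments": {
  "rows": [0,0,0,0.1745,0,0,0,0.1745,0,0,0,0.1745,0,0,0,0.1745,0,0,0,0.1745,0,0,0,0.1745,0,0,0,0.1745,0,0,0,0.1745]
}}

```text
time_s: 8.3
ee_pos: [0.5926, 0.0387, 0.0213]
orientation: [0.71, 0.704, -0.0, 0.0]
wrist_force: [0.1, -0.1, 0.3]
opening: 0.0
gripper_force: 0.0
```

{"name": "servo_tool", "arguments": {
  "rows": [0.007,0.001,0,0.147,0.0008,-0.006,0,0,0.0008,-0.006,0,0,0.0008,-0.006,0,0,0.0008,-0.006,0,0,0.0008,-0.006,0,0,0.0008,-0.006,0,0,0.0008,-0.006,0,0]
}}

```text
time_s: 9.3
ee_pos: [0.6052, -0.0022, 0.0213]
orientation: [0.658, 0.753, 0.0, 0.0]
wrist_force: [-0.1, -0.5, 0.3]
opening: 0.001
gripper_force: 0.0
```

{"name": "servo_tool", "arguments": {
  "rows": [0.0004,-0.003,0,0,0.0004,-0.003,0,0,0.0004,-0.003,0,0,0.0004,-0.003,0,0,0.0004,-0.003,0,0,0,0,0,0,0,0,0,0,0,0,0,0]
}}

```text
time_s: 10.3
ee_pos: [0.6071, -0.0168, 0.0213]
orientation: [0.658, 0.753, -0.0, 0.0]
wrist_force: [-0.2, 0.0, -0.3]
opening: 0.001
gripper_force: 0.0
```

{"name": "servo_tool", "arguments": {
  "rows": [0.0003,-0.002,0,0,0.0003,-0.002,0,0,0.0003,-0.002,0,0,0.0003,-0.002,0,0,0.0003,-0.002,0,0,0.0003,-0.002,0,0,0,0,0,0,0,0,0,0]
}}

```text
time_s: 11.3
ee_pos: [0.609, -0.0292, 0.0213]
orientation: [0.658, 0.753, -0.0, 0.0]
wrist_force: [1.0, 0.7, 0.1]
opening: -0.003
gripper_force: 0.0
```

{"name": "servo_tool", "arguments": {
  "rows": [0.0002,-0.0015,0,0,0.0002,-0.0015,0,0,0.0002,-0.0015,0,0,0.0002,-0.0015,0,0,0,0,0,0,0,0,0,0,0,0,0,0,0,0,0,0]
}}

```text
time_s: 12.3
ee_pos: [0.6096, -0.035, 0.0213]
orientation: [0.658, 0.753, -0.0, 0.0]
wrist_force: [-0.1, 1.0, -0.0]
opening: -0.002
gripper_force: 0.0
```

{"name": "servo_tool", "arguments": {
  "rows": [0.0001,-0.001,0,0,0.0001,-0.001,0,0,0.0001,-0.001,0,0,0.0001,-0.001,0,0,0,0,0,0,0,0,0,0,0,0,0,0,0,0,0,0]
}}

```text
time_s: 13.3
ee_pos: [0.6099, -0.0368, 0.0213]
orientation: [0.658, 0.753, 0.001, -0.001]
wrist_force: [-0.8, 6.5, 1.3]
opening: 0.003
gripper_force: 0.2
```

The left drawer is at its stop. Now for the right one.

{"name": "servo_tool", "arguments": {
  "rows": [-0.002,0.015,0,0,-0.002,0.015,0,0,-0.002,0.015,0,0,-0.0218,-0.003,0,0,-0.0218,-0.003,0,0,-0.0218,-0.003,0,0,0.0007,-0.005,0,0,0,0,0,0]
}}

```text
time_s: 14.3
ee_pos: [0.5408, -0.008, 0.0218]
orientation: [0.658, 0.753, 0.001, 0.001]
wrist_force: [-0.6, 0.4, 0.8]
opening: -0.0
gripper_force: 0.0
```

{"name": "servo_tool", "arguments": {
  "rows": [0.0005,-0.0035,0,0,0.0005,-0.0035,0,0,0.0005,-0.0035,0,0,0.0005,-0.0035,0,0,0.0005,-0.0035,0,0,0.0005,-0.0035,0,0,0.0005,-0.0035,0,0,0,0,0,0]
}}

```text
time_s: 15.3
ee_pos: [0.5427, -0.0328, 0.0212]
orientation: [0.658, 0.753, -0.0, -0.0]
wrist_force: [0.0, -0.1, -0.7]
opening: 0.001
gripper_force: 0.0
```

{"name": "servo_tool", "arguments": {
  "rows": [0.0002,-0.0015,0,0,0.0002,-0.0015,0,0,0.0002,-0.0015,0,0,0.0002,-0.0015,0,0,0.0002,-0.0015,0,0,0.0002,-0.0015,0,0,0,0,0,0,0,0,0,0]
}}

```text
time_s: 16.3
ee_pos: [0.5443, -0.0415, 0.0212]
orientation: [0.658, 0.753, 0.0, 0.0]
wrist_force: [-0.8, -0.4, 0.2]
opening: -0.002
gripper_force: 0.3
```

{"name": "servo_tool", "arguments": {
  "rows": [0.0001,-0.001,0,0,0.0001,-0.001,0,0,0.0001,-0.001,0,0,0.0001,-0.001,0,0,0,0,0,0,0,0,0,0,0,0,0,0,0,0,0,0]
}}

```text
time_s: 17.3
ee_pos: [0.5447, -0.0454, 0.0214]
orientation: [0.658, 0.753, -0.0, 0.0]
wrist_force: [0.7, 0.3, 0.5]
opening: 0.001
gripper_force: 0.2
```

{"name": "servo_tool", "arguments": {
  "rows": [0.0001,-0.001,0,0,0.0001,-0.001,0,0,0.0001,-0.001,0,0,0,0,0,0,0,0,0,0,0,0,0,0,0,0,0,0,0,0,0,0]
}}

```text
time_s: 18.3
ee_pos: [0.5447, -0.0462, 0.0214]
orientation: [0.658, 0.753, 0.001, -0.001]
wrist_force: [-0.0, 8.4, 2.9]
opening: 0.003
gripper_force: 0.2
```

Both drawers are at their stops. Next I'll back off, rise, and cross over to behind the lid.

{"name": "servo_tool", "arguments": {
  "rows": [-0.002,0.015,0,0,-0.002,0.015,0,0,0,0,0.053,0,0,0,0.053,0,0,0,0.053,0,0,0,0.053,0,0,0,0.053,0,0,0,0.053,0]
}}

```text
time_s: 19.3
ee_pos: [0.5402, -0.0177, 0.3408]
orientation: [0.658, 0.753, -0.0, 0.0]
wrist_force: [1.0, -0.3, -0.0]
opening: -0.002
gripper_force: 0.0
```

{"name": "servo_tool", "arguments": {
  "rows": [0.009,-0.036,0,0,0.009,-0.036,0,0,0.009,-0.036,0,0,0.009,-0.036,0,0,0.009,-0.036,0,0,0.009,-0.036,0,0,0.009,-0.036,0,0,0.009,-0.036,0,0]
}}

```text
time_s: 20.3
ee_pos: [0.613, -0.3067, 0.3388]
orientation: [0.658, 0.753, -0.0, -0.0]
wrist_force: [0.1, 0.4, 0.5]
opening: -0.007
gripper_force: 0.0
```

Run:
```python
from rig import manip
import cv2, numpy as np
s=manip.sense();print(s["ee_pos"],s["orientation"],s["wrist_force"],s["q"])
im=manip.grab_frame("top")[90:265,255:385];im2=manip.grab_frame("scene")[190:365,140:320]
cv2.imwrite("pics/c.png",cv2.resize(np.hstack([im,im2])[:,:,::-1],None,fx=2.5,fy=2.5,interpolation=cv2.INTER_CUBIC))
```

```text
[ 0.61299054 -0.30671858  0.33878455] [ 6.58142852e-01  7.52892950e-01 -2.49339266e-04 -3.61461269e-04] [0.09513571 0.42137203 0.53185302] [-5.89843965e-01  3.92830414e-01  1.08686339e+00 -4.03625207e-04
  1.66267971e+00 -7.23978179e-01]
```

View pics/c.png

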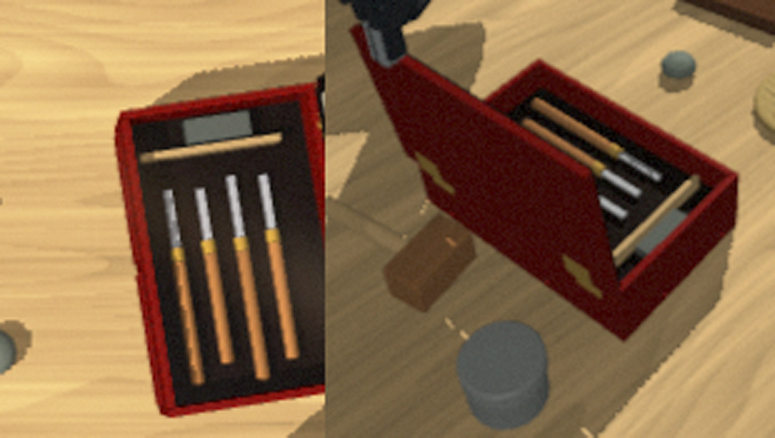

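Both drawer fronts now look flush, and the gripper hangs behind the lid at (385,45). I'll refit the pose and lid angle, then work out the arc for the fingertips.

Run:
```python
from h import *
T=lambda u,v:((u+.5)/2.5-.5+255,(v+.5)/2.5-.5+90)
S=lambda u,v:((u-325+.5)/2.5-.5+140,(v+.5)/2.5-.5+190)
p0=np.load("p.npy")
B=lambda x,y,z:(lambda p:[x,y,z])
obs=[("top",T(117,115),B(-.09,.14,.08)),("top",T(160,416),B(-.09,-.14,.08)),("scene",S(738,177),B(-.09,.14,.08)),("scene",S(540,61),B(-.09,-.14,.08)),
("scene",S(592,176),lambda p:lidpt(p[3],.183,.142)),("scene",S(351,28),lambda p:lidpt(p[3],.183,-.142))]
f=lambda p:np.concatenate([proj(n,W(p,g(p)))-uv for n,uv,g in obs])
p=least_squares(f,p0[:4],loss="soft_l1").x
print(p.round(4),f(p).reshape(-1,2).round(1).tolist(),"moved",np.hypot(*(p-p0[:4])[:2]))
np.save("p2.npy",p)
for th in [p[3],1.5,1.3,1.1,.9,.7,.5,.3,.15,.0]:
    L=lidpt(th,.14,0);w=W(p,[L[0]+.013,0,L[2]]);print(round(th,2),w.round(4))
```

```text
[ 0.5921 -0.1429 -1.4227  1.6724] [[-0.1, -2.6], [3.0, -0.1], [1.5, -2.0], [-0.4, -1.7], [-0.6, -0.0], [0.1, -0.5]] moved 0.010290233851189497
1.67 [ 0.6109 -0.2687  0.2183]
1.5 [ 0.6073 -0.2449  0.2204]
1.3 [ 0.6032 -0.2173  0.2176]
1.1 [ 0.5992 -0.1908  0.2093]
0.9 [ 0.5956 -0.1665  0.1959]
0.7 [ 0.5924 -0.1453  0.1778]
0.5 [ 0.5899 -0.128   0.1559]
0.3 [ 0.588  -0.1154  0.1309]
0.15 [ 0.5871 -0.1094  0.1108]
0.0 [ 0.5866 -0.1063  0.09  ]
```

{"name": "servo_tool", "arguments": {
  "rows": [0,0,-0.03,0,0,0,-0.03,0,0,0,-0.03,0,0,0,-0.03,0,0,0.008,0,0,0,0.008,0,0,0,0.008,0,0,0,0.008,0,0]
}}

```text
time_s: 21.4
ee_pos: [0.6136, -0.2741, 0.2212]
orientation: [0.658, 0.753, 0.0, 0.002]
wrist_force: [0.5, -1.7, 1.0]
opening: -0.005
gripper_force: 0.0
```

{"name": "servo_tool", "arguments": {
  "rows": [-0.0008,0.005,0,0,-0.0008,0.005,0,0,-0.0008,0.005,0,0,-0.0008,0.005,0,0,-0.0008,0.005,0,0,-0.0008,0.005,0,0,0,0,0,0,0,0,0,0]
}}

```text
time_s: 22.4
ee_pos: [0.6077, -0.2442, 0.2187]
orientation: [0.658, 0.753, -0.0, -0.001]
wrist_force: [0.6, -2.4, 2.0]
opening: -0.0
gripper_force: 0.9
```

{"name": "servo_tool", "arguments": {
  "rows": [-0.002,0.0138,-0.001,0,-0.002,0.0138,-0.0018,0,-0.002,0.0133,-0.0035,0,-0.002,0.0132,-0.0048,0,-0.0018,0.0124,-0.0061,0,-0.0018,0.0119,-0.0073,0,0,0,0,0,0,0,0,0]
}}

```text
time_s: 23.4
ee_pos: [0.5963, -0.1656, 0.1946]
orientation: [0.658, 0.753, 0.0, -0.0]
wrist_force: [0.3, -0.2, -0.6]
opening: 0.001
gripper_force: 0.0
```

{"name": "servo_tool", "arguments": {
  "rows": [-0.0016,0.0109,-0.0085,0,-0.0016,0.0103,-0.0096,0,-0.0012,0.009,-0.0106,0,-0.0012,0.0083,-0.0113,0,0,0,0,0,0,0,0,0,0,0,0,0,0,0,0,0]
}}

```text
time_s: 24.4
ee_pos: [0.591, -0.1277, 0.1551]
orientation: [0.658, 0.753, 0.0, 0.0]
wrist_force: [-0.3, 0.1, -0.2]
opening: 0.001
gripper_force: 0.0
```

Run:
```python
from rig import manip
import cv2, numpy as np
s=manip.sense();print(s["ee_pos"],s["wrist_force"])
im2=manip.grab_frame("scene")[170:365,140:350]
cv2.imwrite("pics/d.png",cv2.resize(im2[:,:,::-1],None,fx=2.5,fy=2.5,interpolation=cv2.INTER_CUBIC))
```

```text
[ 0.59099463 -0.12771887  0.15513308] [-0.25894739  0.10820947 -0.19830917]
```

View pics/d.png

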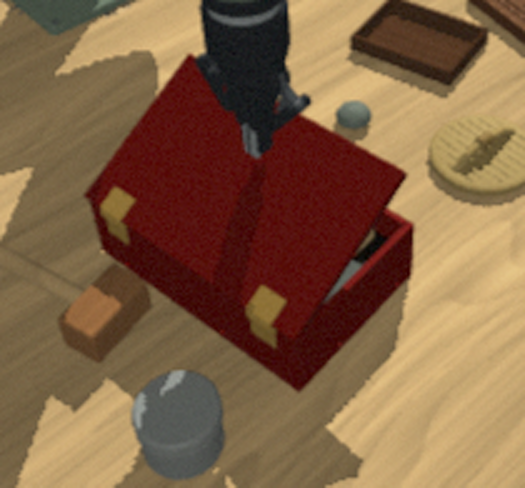

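The lid is following the fingers at about 0.5 rad. I'll carry on more slowly.

{"name": "servo_tool", "arguments": {
  "rows": [-0.001,0.0066,-0.0123,0,-0.0009,0.006,-0.0127,0,-0.0003,0.0021,-0.0067,0,-0.0003,0.002,-0.0067,0,-0.0003,0.0019,-0.0067,0,0,0.001,-0.005,0,0,0.001,-0.005,0,0,0,0,0]
}}

```text
time_s: 25.45
ee_pos: [0.5878, -0.1067, 0.0992]
orientation: [0.658, 0.753, -0.0, -0.0]
wrist_force: [0.4, 0.5, -0.4]
opening: 0.002
gripper_force: 0.0
```

{"name": "servo_tool", "arguments": {
  "rows": [0,0,-0.003,0,0,0,-0.003,0,0,0,-0.002,0,0,0,-0.002,0,0,0,0,0,0,0,0,0,0,0,0,0,0,0,0,0]
}}

```text
time_s: 26.45
ee_pos: [0.5882, -0.1068, 0.0901]
orientation: [0.658, 0.753, 0.0, 0.0]
wrist_force: [-0.5, 1.8, 4.5]
opening: 0.001
gripper_force: 2.6
```

{"name": "servo_tool", "arguments": {
  "rows": [0,0,-0.001,0,0,0,-0.001,0,0,0,-0.001,0,0,0,0,0,0,0,0,0,0,0,0,0,0,0,0,0,0,0,0,0]
}}

```text
time_s: 27.45
ee_pos: [0.5883, -0.1068, 0.0899]
orientation: [0.658, 0.753, -0.0, 0.0]
wrist_force: [-7.1, 2.0, 18.7]
opening: 0.001
gripper_force: 9.4
```

The lid is hard against the box at z = 0.090. Now I'll lift away and check.

{"name": "servo_tool", "arguments": {
  "rows": [0,0,0.006,0,0,0,0.02,0,0,0,0.04,0,0,0,0.05,0,0,0,0.05,0,0,0,0.05,0,0,0,0.03,0,0,0,0,0]
}}

```text
time_s: 28.45
ee_pos: [0.5896, -0.1074, 0.3372]
orientation: [0.658, 0.753, 0.001, 0.004]
wrist_force: [-0.6, 0.3, -0.3]
opening: -0.002
gripper_force: 0.0
```

{"name": "servo_tool", "arguments": {
  "rows": [-0.03,-0.045,0,0,-0.03,-0.045,0,0,-0.03,-0.045,0,0,-0.03,-0.045,0,0,-0.03,-0.045,0,0,-0.03,-0.045,0,0,-0.03,-0.045,0,0,-0.02,-0.03,0,0]
}}

```text
time_s: 29.45
ee_pos: [0.3558, -0.4529, 0.3305]
orientation: [0.659, 0.752, 0.0, -0.002]
wrist_force: [0.4, 0.5, -0.5]
opening: -0.003
gripper_force: 0.0
```

Run:
```python
from rig import manip
import cv2, numpy as np
s=manip.sense();print(s["ee_pos"],s["wrist_force"])
im=manip.grab_frame("top")[100:265,225:385];im2=manip.grab_frame("scene")[190:355,140:300+20]
cv2.imwrite("pics/e.png",cv2.resize(np.hstack([im,im2])[:,:,::-1],None,fx=2.3,fy=2.3,interpolation=cv2.INTER_CUBIC))
```

```text
[ 0.35582069 -0.45294752  0.33048571] [ 0.37341719  0.49390042 -0.5202199 ]
```

View pics/e.png

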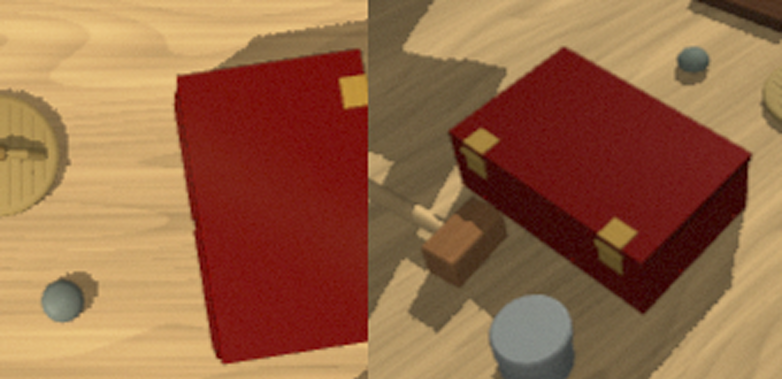

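The lid lies flat. I'll use the last picture to check the drawer fronts, where there is a faint step at about (193,228).

Run:
```python
from h import *
import cv2
im=np.mean([manip.grab_frame("top").astype(float) for _ in range(4)],axis=0).astype(np.uint8)[125:265,295:330]
im=np.ascontiguousarray(cv2.resize(im,None,fx=8,fy=4.2,interpolation=cv2.INTER_CUBIC)[:,:,::-1])
p=np.load("p2.npy")
print(proj("top",W(p,[-.09,.067,.0395])),proj("top",W(p,[-.09,-.067,.0395])),proj("top",W(p,[-.093,-.067,.09])),proj("top",W(p,[-.094,-.067,.0395])))
cv2.imwrite("pics/f.png",im)
```

```text
[305.27386801 167.41988745] [314.62282499 224.05085764] [315.49014198 223.65884862] [312.92404126 224.32302964]
```

View pics/f.png

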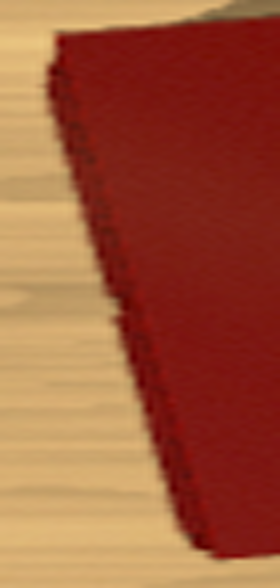

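The drawer-front silhouette sits at about u = 313.4 at row 224. A flush face's lower edge projects to about 313.5, and both drawers lie on one line, so both are home. I'm handing the job in.

```bash
python3 -c "
from rig import manip
print(manip.finish_job())"
```

```text
the job is handed in; nothing more can be done
None
```

I handed the job in with the lid pressed flat, both drawers home and the hand clear; my first push on the left drawer hit the rim and slid the box about 10 mm, inside the 25 mm limit, and the hand-in gave no verdict.

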